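# Find the full bearing carton by its weight and pack it in the service case

## Task

One of the three identical cartons on the bench shelf still has its bearing in it; the other two are empties kept for returns. Find the full one by its weight, set it down upright in the big compartment of the open service case and lower the lid fully closed without slamming it. Leave the two empty cartons standing upright in their places on the shelf, drop none of the cartons, and do not disturb the things around.

Things in the scene. Friction and masses are not known exactly. Their poses are not given: they have to be found in the camera images.
- rack: Fixed bench shelf, open front faces its -x, y along its width; origin on the table under its middle. Plywood lower deck x -80 to +100, y +-235 mm, top at 30 mm. Wire upper deck (solid to touch) x -60 to +95, full width, z 300 to 330 mm: it overhangs the cartons: reach in from the front, tool tilted (30 to 40 degrees fits). Posts at x -70 and +90, y +-237 mm, 400 mm tall
- carton_a: Closed brown carton, yellow-blue labels, 100 (its x) x 60 (y) x 85 mm tall; origin at centre of underside, z up. On the lower deck, one of three alike in a row along the rack's y, about 115 mm apart, length roughly along the rack's x. Full: 0.5 to 0.8 kg; empty: 0.09 kg. Which of a, b, c is full differs from start to start
- carton_b: As carton_a
- carton_c: As carton_a
- case: Fixed dark-grey case, base 180 (its x) x 270 mm (y), rim 60 mm above the table, walls and floor 4 mm; origin under its middle. Front (folded handle, orange latches) faces its -x, hinge along the far (+x) rim. A 49 mm tall divider along x at y = +60 mm: big compartment y -131 to +58, x +-86 mm; small one on the +y side holds a jar
- case_bay (a point): Centre of the floor of the case's big compartment (just above the floor)
- lid (a joint): Lid angle, rad: 0 fully closed, grows as it opens up and back (1.57 = upright). A shell 180 x 270 mm, 45 mm deep, 0.25 kg, 4 mm walls. A stiff friction hinge keeps it where it is left, so it must be pushed all the way down: 1 to 4 N at its front edge
- lid_hinge (a point): Middle of the hinge axis, at the far rim of the case, 60 mm above the table; axes as the case's
- lid_edge (a point): Middle of the lid's front edge, on its outer face: 180 mm from the hinge towards the case's front and 45 mm above it when closed; it turns with the lid (its z is the outward normal of the outer face)
- jar: Bystander: jar with red cap, 54 mm diameter, 70 mm tall, loose in the case's small compartment; origin at the centre of its underside
- spray: Bystander: green can, 58 mm diameter, 170 mm tall, standing on the table beside the rack; origin at the centre of its underside
- wrench: Bystander: wrench 190 mm long, lying on the table in front of rack and case; origin near its middle
- bin: Bystander: blue parts bin 150 x 110 x 70 mm on the table beside the case; origin at the centre of its underside

How it is judged:
On the way, in this order (a step that is already met when the one before it is completed fails the run):
1. the full carton stands upright in the big compartment, let go, the lid still open (((contact force between carton_a and case above 2.5 N and angle between carton_a's own z axis and vertical below 0.1 rad and z of carton_a in the frame of case_bay below 0.012 m and x of carton_a in the frame of case_bay between -0.06 and 0.06 m and y of carton_a in the frame of case_bay between -0.09 and 0.09 m and contact force between carton_a and the fingers below 0.1 N and linear speed of carton_a below 0.03 m/s) or (contact force between carton_b and case above 2.5 N and angle between carton_b's own z axis and vertical below 0.1 rad and z of carton_b in the frame of case_bay below 0.012 m and x of carton_b in the frame of case_bay between -0.06 and 0.06 m and y of carton_b in the frame of case_bay between -0.09 and 0.09 m and contact force between carton_b and the fingers below 0.1 N and linear speed of carton_b below 0.03 m/s) or (contact force between carton_c and case above 2.5 N and angle between carton_c's own z axis and vertical below 0.1 rad and z of carton_c in the frame of case_bay below 0.012 m and x of carton_c in the frame of case_bay between -0.06 and 0.06 m and y of carton_c in the frame of case_bay between -0.09 and 0.09 m and contact force between carton_c and the fingers below 0.1 N and linear speed of carton_c below 0.03 m/s)) and value of joint lid above 1 rad), for 0.1 s.
2. the lid is fully closed (value of joint lid below 0.03 rad), for 0.2 s.
At the end, for the whole second after the job is handed in: The full carton rests upright (within 0.1 rad) on the floor of the case's big compartment, its weight (over 2.5 N) on the case; the lid is fully closed (below 0.03 rad); the two empty cartons stand at rest and upright (within 0.1 rad) on the shelf within 40 mm of where they began (((contact force between carton_a and case above 2.5 N and angle between each of carton_a, carton_b, carton_c's own z axis and vertical below 0.1 rad and z of carton_a in the frame of case_bay below 0.012 m and x of carton_a in the frame of case_bay between -0.06 and 0.06 m and y of carton_a in the frame of case_bay between -0.09 and 0.09 m and distance of each of carton_b, carton_c from where it was at the start of the episode below 0.04 m and linear speed of each of carton_b, carton_c below 0.02 m/s) or (contact force between carton_b and case above 2.5 N and angle between each of carton_b, carton_a, carton_c's own z axis and vertical below 0.1 rad and z of carton_b in the frame of case_bay below 0.012 m and x of carton_b in the frame of case_bay between -0.06 and 0.06 m and y of carton_b in the frame of case_bay between -0.09 and 0.09 m and distance of each of carton_a, carton_c from where it was at the start of the episode below 0.04 m and linear speed of each of carton_a, carton_c below 0.02 m/s) or (contact force between carton_c and case above 2.5 N and angle between each of carton_c, carton_a, carton_b's own z axis and vertical below 0.1 rad and z of carton_c in the frame of case_bay below 0.012 m and x of carton_c in the frame of case_bay between -0.06 and 0.06 m and y of carton_c in the frame of case_bay between -0.09 and 0.09 m and distance of each of carton_a, carton_b from where it was at the start of the episode below 0.04 m and linear speed of each of carton_a, carton_b below 0.02 m/s)) and value of joint lid below 0.03 rad); the robot touches nothing.
It fails at once if a bystander (jar, can, wrench or bin) is shifted by more than 30 mm (distance of any of jar, spray, wrench, bin from where it was at the start of the episode above 0.03 m).
It fails at once if the lid is slammed (turns shut faster than 2.5 rad/s) (velocity of joint lid below -2.5 rad/s).
It fails at once if a carton is dropped (out of the fingers and moving faster than 0.5 m/s) ((contact force between carton_a and the fingers below 0.1 N and linear speed of carton_a above 0.5 m/s) or (contact force between carton_b and the fingers below 0.1 N and linear speed of carton_b above 0.5 m/s) or (contact force between carton_c and the fingers below 0.1 N and linear speed of carton_c above 0.5 m/s)).
It also fails if it takes over 72 s, if anything falls off the work surface, if the arm or the gripper's body presses on something with over 40 N, if the wrist force passes 120 N, or if a joint passes its speed limit or range.

## Robot

A 6-joint arm with a two-finger parallel gripper is mounted at the origin on the work surface. World frame = base frame: x ahead of the robot, y to its left, z up, the work surface at z = 0. Lengths are in m, angles in rad, forces in N, time in s.
With the tool pointing down it reaches from about 0.325 to 1 m from the base axis. Payload 5.1 kg.
Tool frame: the origin (TCP) lies on the front face of the gripper's body, between the roots of the fingers; the fingertips stand 73 mm ahead of it and the grasp point (between the pads) lies 54 mm ahead of it (robot.pinch_z is the distance from the TCP to the grasp point, in m); z points along the fingers, x is the direction in which the jaws open and shut, and the axes are right-handed (so a half turn about z gives the same grasp; the last joint's range is limited). The gripper opens to 85 mm and grips with 20 to 120 N. Pads are 22 mm wide; open, the fingers measure 114 mm over their backs; the gripper's body (76 mm by 85 mm) begins 54 mm behind the grasp point. The pads swing forward as they close: fully open they stand 13 mm farther back than shut.
Start: joints at [1.192, 0.124, 1.65, -0, 1.367, -0.083], TCP at [0.189, 0.622, 0.304] pointing down, gripper open.
Joint ranges: [-2.61, 2.61], [-1.02, 2.33], [0.03, 2.71], [-1.35, 4.49], [0.32, 2.68], [-2.91, 2.91]. Speed limits (rad/s): [2.57, 2.57, 3.14, 3.14, 3.14, 3.14].

## Interface

Orientations are given as a 3x3 rotation matrix whose columns are the frame's x, y, z axes.
In Python, from cell import robot gives the robot as it stands.
- The arm moves only by the tool play_rows, never from a script. Its argument "rows" is a list that holds one entry, the list of rows, each a list of 6 numbers: the shift along the world's x, y, z in cm, then the turn, a rotation vector about the world's x, y, z in degrees. In form: [[[dx, dy, dz, ax, ay, az], ...]]. A call has 1 to 8 rows; each row shifts and turns the pose as measured when the row begins; what a row does not reach is not made up. A row lasts 1/10 s, in which the tool goes at most 50 mm and 8.59 degrees, less where a joint would pass 70% of its speed; a pose out of reach is approached as far as the arm can. A call with a gripper value outside its range is refused whole. "jaw" is the opening, from 0 (shut) to 1 (fully open), set as the call begins (left out, the last holds). The fingers move at their own pace and stop on an object; "force" is the grip in N (left out, the last holds). Time passes only in rows, so rows that do not move let the fingers close. It gives the time, the measured TCP pose, the force and the opening at its end, in the units of the state.
- robot.read_state(): the state, without advancing time (a new reading comes with each control period).
- robot.read_camera(name): name is "scene" or "side" or "wrist"; returns a dict with "image" (400x640x3 uint8, red, green, blue), "camera_matrix" (3x3 intrinsics, pixels), "rvec" (rotation vector, rad) and "tvec" (3), from world to camera coordinates, as OpenCV has them. Camera axes: x right, y down, z forward; pixel columns grow to the right and rows downward; lengths in m; the calibration is good to about 2 mm. A picture is of the moment at which its call begins. There is no depth.
- robot.job_done(): hands the job in, once; it reports no verdict.
The state is a dict: "time": time; "joints": joint angles; "joint_vel": joint speeds; "joint_torque": joint torques, N m; "ee_pos": TCP position; "tcp_rot": TCP orientation; "wrist_force": force on the tool from outside, world axes, zero at the start; "ft_torque": the same for the moment, N m; "finger_gap": finger opening in m.
Only numpy, scipy, OpenCV 4.12 (cv2) and the standard library are available. Lean on these libraries where they do the work, as an engineer would, in place of code of your own. Each camera call takes 0.05 s, during which the arm holds its last target. There are 200 camera calls.

## Working session

There is one attempt and no reset: what is moved stays moved. The work goes in short steps, Python scripts to look and compute and a tool call to move; the robot and the scene stay as the last step left them, time stands still between calls to the robot, and variables do not carry over. Pictures are saved under pics/ and viewed, about 8 in all and at most 12, crops included, and the job is handed in when it is done.

Besides the shell and the picture viewer there is one more tool, called by a JSON object that holds its "api" and its "payload", one argument or row to a line. play_rows: Moves the arm, as the interface text tells. Its arguments: {"type":"object","properties":{"rows":{"type":"array","items":{"type":"array","items":{"type":"array","items":{"type":"number"}}}},"jaw":{"type":"number"},"force":{"type":"number"}},"required":["rows"]}

```bash
mkdir -p pics; cat > h.py <<'E'
import cv2, numpy as np
from cell import robot
def snap(n,f):
    c=robot.read_camera(n); cv2.imwrite('pics/%s.png'%f,cv2.cvtColor(c['image'],cv2.COLOR_RGB2BGR))
    np.savez('pics/%s.npz'%f,K=c['camera_matrix'],r=c['rvec'],t=c['tvec']); return c
def ray(f,u,v):
    d=np.load('pics/%s.npz'%f); R=cv2.Rodrigues(d['r'])[0]
    return -R.T@d['t'].ravel(), R.T@np.linalg.inv(d['K'])@np.array([u,v,1.])
def atz(f,u,v,z):
    o,w=ray(f,u,v); return o+w*(z-o[2])/w[2]
def proj(f,P):
    d=np.load('pics/%s.npz'%f); return cv2.projectPoints(np.array(P,float).reshape(-1,3),d['r'],d['t'],d['K'],None)[0].reshape(-1,2)
E
python3 - <<'E'
from h import *
for n in ('scene','side','wrist'):
    snap(n,n+'0'); print(n,ray(n+'0',320,200))
s=robot.read_state();print(s)
a=[cv2.imread('pics/%s0.png'%n) for n in('scene','side')]
E
```

```text
scene (array([0.10740355, 0.23656957, 1.53165931]), array([ 0.27944407, -0.16158819, -0.94658203]))
side (array([ 0.06007396, -0.98889549,  0.76711735]), array([ 0.36547994,  0.75332647, -0.54716327]))
wrist (array([0.1154447 , 0.64407991, 0.37342268]), array([ 0.29526549, -0.06915113, -0.95317279]))
{'time': 0.15, 'joints': array([ 1.19237779e+00,  1.24335376e-01,  1.65133927e+00,  9.88002401e-06,
        1.36749934e+00, -8.25735861e-02]), 'joint_vel': array([-5.18974172e-05, -1.40685408e-03, -4.50851740e-03,  2.24329485e-03,
        1.15482876e-03, -4.95898809e-04]), 'joint_torque': array([ 1.14534952e-03, -4.24230909e+01, -3.66011238e+01,  2.93022310e-05,
        4.55657544e-03, -2.94378299e-05]), 'ee_pos': array([0.18938609, 0.62143227, 0.30296064]), 'tcp_rot': array([[ 2.91549645e-01,  9.56555515e-01, -5.93217457e-04],
       [ 9.56554402e-01, -2.91550215e-01, -1.46587852e-03],
       [-1.57514685e-03, -1.40068409e-04, -9.99998750e-01]]), 'wrist_force': array([ 0.23184189,  0.54003318, -0.35512949]), 'ft_torque': array([-0.04800735,  0.00114506, -0.00485607]), 'finger_gap': 0.08525573061308342}
```

View pics/scene0.png

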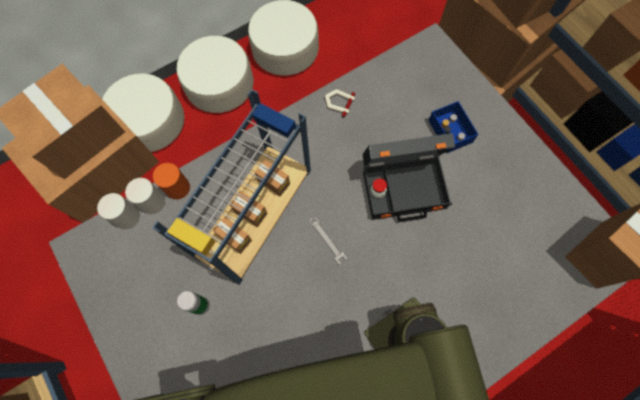

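View pics/side0.png

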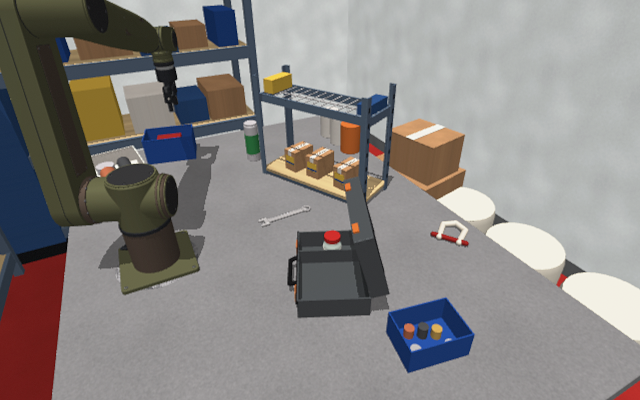

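The scene view shows the rack at about (240,200), with three cartons at (232,235), (250,208) and (273,177). The case is at (407,185) with its lid leaning back, the wrench at (328,240), the can at (190,300) and the bin at (455,125). I'll enlarge for detail.

```bash
python3 - <<'E'
import cv2,numpy as np
a=cv2.imread('pics/scene0.png'); b=cv2.imread('pics/side0.png')
A=cv2.resize(a[90:290,150:480],None,fx=2.4,fy=2.4,interpolation=cv2.INTER_CUBIC)
cv2.imwrite('pics/cA.png',A)
B=cv2.resize(b[80:320,230:480],None,fx=2.5,fy=2.5,interpolation=cv2.INTER_CUBIC); cv2.imwrite('pics/cB.png',B); print(A.shape,B.shape)
E
```

```text
(480, 792, 3) (600, 625, 3)
```

View pics/cA.png

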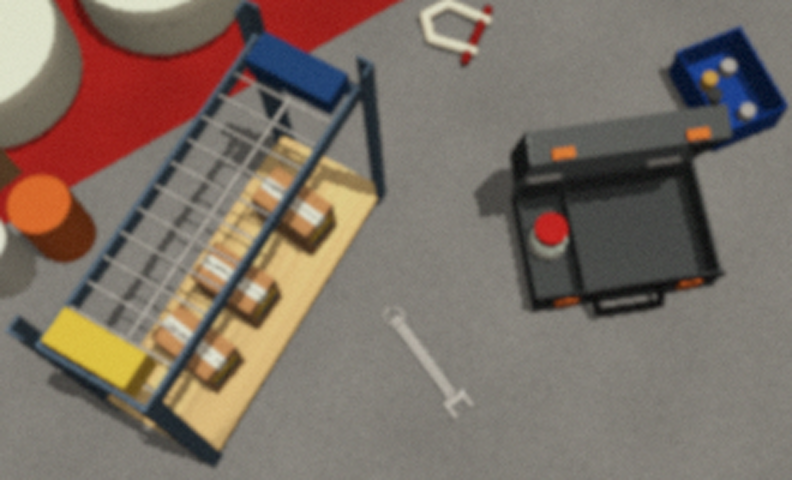

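View pics/cB.png

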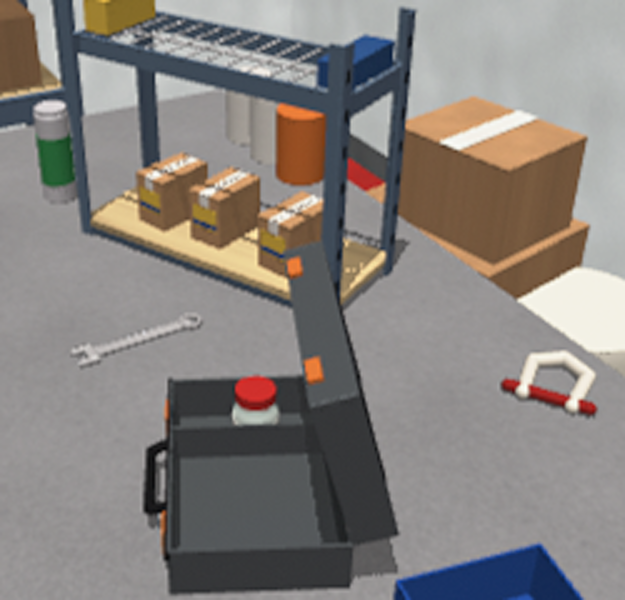

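Crops: in cA the deck's front edge runs from (222,450) to (380,195), the carton tops lie around (180,335), (225,268) and (290,205), and the case rim corners are at (532,308) and (718,275). In cB the lid is open past upright, with its front-edge latches at (294,266) and (313,369).

```bash
python3 - <<'E'
from h import *
A=lambda x,y:(150+x/2.4,90+y/2.4)
B=lambda x,y:(230+x/2.5,80+y/2.5)
def a(n,x,y,z): print(n,atz('scene0',*A(x,y),z).round(3))
def b(n,x,y,z): print(n,atz('side0',*B(x,y),z).round(3))
a('deckFL',222,450,.03);a('deckFR',381,195,.03)
b('deckFL',90,228,.03);b('deckFR',340,303,.03)
for n,p in dict(c1=(241,357),c2=(278,295),c3=(335,212)).items(): a(n+' front top +? corner',*p,.115)
for n,p in dict(c1=(206,388),c2=(250,326),c3=(302,247)).items(): a(n+' front bottomL?',*p,.03)
for n,p in dict(c1f=(163,180),c1b=(208,165),c2f=(218,197),c2b=(260,180),c3f=(287,223)).items(): b(n,*p,.115)
for n,p in dict(c1=(168,228),c2=(220,245),c3=(278,272)).items(): b(n+'bot',*p,.03)
a('rimF+y',530,308,.06);a('rimF-y',720,273,.06);a('rimB+y',514,198,.06); a('jar',550,229,.07)
b('rimF-y',168,553,.06);b('rimF+y',168,380,.06);b('rimB-y',352,550,.06)
a('bin',740,75,.07)
a('wr1',392,314,0);a('wr2',458,405,0)
a('can',180/1,0,0)
print('can',atz('scene0',187,300,.17))
# lid edge corner in both views: A (528,135)-(730,112); B
for p,q in (((564,153),(294,266)),((699,134),(313,369))):
    o1,d1=ray('scene0',*A(*p));o2,d2=ray('side0',*B(*q))
    s=np.linalg.lstsq(np.c_[d1,-d2],o2-o1,rcond=None)[0];print('latch',o1+d1*s[0],o2+d2*s[1])
E
```

```text
deckFL [0.464 0.343 0.03 ]
deckFR [ 0.664 -0.045  0.03 ]
deckFL [0.456 0.315 0.03 ]
deckFR [ 0.69  -0.056  0.03 ]
c1 front top +? corner [0.538 0.253 0.115]
c2 front top +? corner [0.586 0.168 0.115]
c3 front top +? corner [0.647 0.038 0.115]
c1 front bottomL? [0.552 0.318 0.03 ]
c2 front bottomL? [0.596 0.221 0.03 ]
c3 front bottomL? [0.658 0.096 0.03 ]
c1f [0.562 0.257 0.115]
c1b [0.647 0.273 0.115]
c2f [0.612 0.165 0.115]
c2b [0.694 0.185 0.115]
c3f [0.662 0.046 0.115]
c1bot [0.566 0.256 0.03 ]
c2bot [0.615 0.168 0.03 ]
c3bot [0.655 0.057 0.03 ]
rimF+y [ 0.392 -0.123  0.06 ]
rimF-y [ 0.286 -0.379  0.06 ]
rimB+y [ 0.542 -0.2    0.06 ]
jar [ 0.471 -0.213  0.07 ]
rimF-y [ 0.287 -0.386  0.06 ]
rimF+y [ 0.394 -0.14   0.06 ]
rimB-y [ 0.445 -0.463  0.06 ]
bin [ 0.517 -0.597  0.07 ]
wr1 [0.507 0.037 0.   ]
wr2 [0.342 0.031 0.   ]
can [1.145 0.039 0.   ]
can [0.46301705 0.50310128 0.17      ]
latch [ 0.505728   -0.23731202  0.23892527] [ 0.50669099 -0.23760149  0.2393281 ]
latch [ 0.43074051 -0.40102397  0.23901487] [ 0.43189146 -0.40134956  0.23946336]
```

```bash
cat >> h.py <<'E'
from scipy.spatial.transform import Rotation as Rn
def rot(phi,tau):
    p,t=np.radians([phi,tau]); f=np.array([np.cos(p),np.sin(p),0]); k=np.array([0,0,1.])
    return np.c_[np.cross(k,f),f*np.cos(t)+k*np.sin(t),f*np.sin(t)-k*np.cos(t)]
def plan(grasp,phi,tau,off=.054):
    s=robot.read_state(); R=rot(phi,tau); tcp=np.array(grasp)-off*R[:,2]
    d=(tcp-s['ee_pos'])*100; w=np.degrees(Rn.from_matrix(R@s['tcp_rot'].T).as_rotvec())
    n=int(np.ceil(max(np.linalg.norm(d)/4.5,np.linalg.norm(w)/8)))
    print('d',d.round(2),'w',w.round(1),'n',n,'per',(d/n).round(2),(w/n).round(2)); return tcp
E
python3 - <<'E'
from h import *
O=np.array([.639,.178,0]);c,s=np.cos(np.radians(27)),np.sin(np.radians(27));x=np.array([c,s,0]);y=np.array([-s,c,0])
print(plan(O-.2*x+.02*y+[0,0,.25],27,32,0))
E
```

```text
d [ 26.23 -51.64  -5.3 ] w [  3.  -32.7  42.8] n 13 per [ 2.02 -3.97 -0.41] [ 0.23 -2.51  3.29]
[0.45171889 0.10502203 0.25      ]
```

{"api": "play_rows", "payload": {
  "rows": [
    [[2.02,-3.97,-0.4,0.23,-2.51,3.29],[2.02,-3.97,-0.4,0.23,-2.51,3.29],[2.02,-3.97,-0.4,0.23,-2.51,3.29],[2.02,-3.97,-0.4,0.23,-2.51,3.29],[2.02,-3.97,-0.4,0.23,-2.51,3.29],[2.02,-3.97,-0.4,0.23,-2.51,3.29],[2.02,-3.97,-0.4,0.23,-2.51,3.29]]
  ],
  "jaw": 1
}}

```text
time: 0.85
ee_pos: [0.3319, 0.3375, 0.2706]
tcp_rot: [[-0.142, 0.944, 0.297], [0.989, 0.121, 0.088], [0.047, 0.306, -0.951]]
wrist_force: [0.4, 0.4, -0.2]
finger_gap: 0.0852
```

{"api": "play_rows", "payload": {
  "rows": [
    [[2.02,-3.97,-0.4,0.23,-2.51,3.29],[2.02,-3.97,-0.4,0.23,-2.51,3.29],[2.02,-3.97,-0.4,0.23,-2.51,3.29],[2.02,-3.97,-0.4,0.23,-2.51,3.29],[2.02,-3.97,-0.4,0.23,-2.51,3.29],[2.02,-3.97,-0.4,0.23,-2.51,3.29],[0,0,0,0,0,0]]
  ]
}}

```text
time: 1.55
ee_pos: [0.4442, 0.1084, 0.2459]
tcp_rot: [[-0.455, 0.755, 0.472], [0.89, 0.391, 0.234], [-0.008, 0.526, -0.85]]
wrist_force: [0.1, 0.8, -0.3]
finger_gap: 0.0852
```

```bash
python3 - <<'E'
from h import *
O=np.array([.639,.178,0]);c,s=np.cos(np.radians(27)),np.sin(np.radians(27));x=np.array([c,s,0]);y=np.array([-s,c,0])
print(plan(O-.2*x+.02*y+[0,0,.25],27,32,0))
snap('wrist','w1'); print(robot.read_state()['time'],robot.read_state()['wrist_force'])
E
```

```text
d [ 0.75 -0.34  0.41] w [ 0.5 -0.  -0.1] n 1 per [ 0.75 -0.34  0.41] [ 0.52 -0.02 -0.09]
[0.45171889 0.10502203 0.25      ]
1.6 [-0.79122715  0.41760257 -0.52765378]
```

View pics/w1.png

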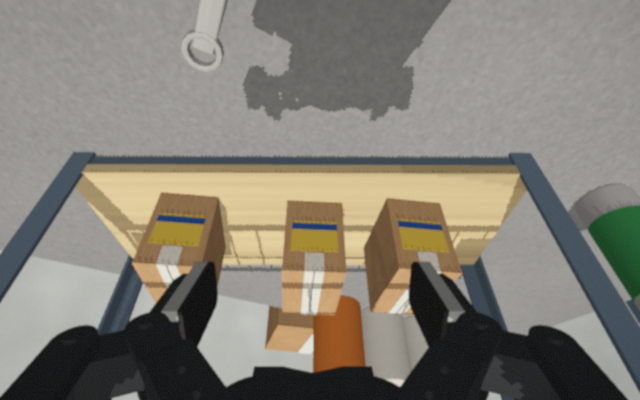

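The wrist view is inverted, with the rack's front at the top. The front faces' bottom edges are near (163,194)-(222,198), (287,203)-(343,203) and (388,200)-(440,204). I'll enlarge it.

```bash
python3 - <<'E'
import cv2
a=cv2.imread('pics/w1.png')
cv2.imwrite('pics/cw.png',cv2.resize(a[180:320,125:475],None,fx=2.28,fy=2.28,interpolation=cv2.INTER_CUBIC))
E
```

```text
(no output)
```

View pics/cw.png

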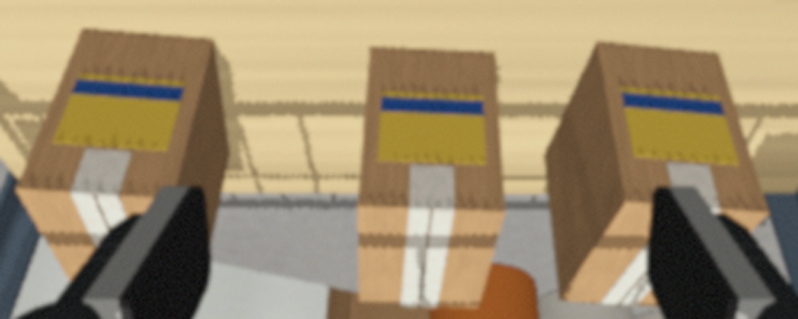

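Corners (cw): carton c (82,30),(214,40),(20,188). Carton b (370,47),(495,54),(359,205),(504,210). Carton a (598,43),(718,54),(625,198),(765,208).

```bash
python3 - <<'E'
from h import *
from scipy.optimize import least_squares
S=2.28
# corners: +y? image left = rack -y ; (y sign, z)
D={'C':[(-1,0,82,30),(1,0,214,40),(-1,1,20,188)],
   'B':[(-1,0,370,47),(1,0,495,54),(-1,1,359,205),(1,1,504,210),(-1,2,362,302)],
   'A':[(-1,0,598,43),(1,0,718,54),(-1,1,625,198),(1,1,765,208)]}
for k,d in D.items():
    px=np.array([(125+u/S,180+v/S) for _,_,u,v in d])
    def f(p):
        c,s=np.cos(p[2]),np.sin(p[2])
        P=[[p[0]+c*lx-s*ly,p[1]+s*lx+c*ly,z] for lx,ly,z in ((.05 if t==2 else -.05,.03*sg,.03+.085*(t>0)) for sg,t,_,_ in d)]
        return (proj('w1',P)-px).ravel()
    r=least_squares(f,[.63,.2,.47]); print(k,r.x[:2].round(4),np.degrees(r.x[2]).round(1),np.abs(r.fun).max().round(2))
print(atz('w1',75,153,.03),atz('w1',530,155,.03))
E
```

```text
C [0.6981 0.0817] 20.1 0.76
B [0.6446 0.2079] 24.0 0.97
A [0.5946 0.297 ] 19.0 1.79
[ 0.64076406 -0.04449291  0.03      ] [0.44652522 0.33428979 0.03      ]
```

```bash
cat >> h.py <<'E'
CT={'A':(.5946,.297,19.),'B':(.6446,.2079,24.),'C':(.6981,.0817,20.)}
def go(k,back=0,z=.093,tau=40,dx=-.003,up=0):
    x,y,p=CT[k];f=np.array([np.cos(np.radians(p)),np.sin(np.radians(p)),0])
    g=np.array([x,y,z])+dx*f-back*rot(p,tau)[:,2]+[0,0,up]; return plan(g,p,tau)
E
python3 - <<'E'
from h import *
go('B',.09);go('B',0)
E
```

```text
d [11.36  5.91 -4.27] w [ 3.9 -7.3 -3.1] n 4 per [ 2.84  1.48 -1.07] [ 0.98 -1.83 -0.78]
d [ 16.65   8.27 -11.17] w [ 3.9 -7.3 -3.1] n 5 per [ 3.33  1.65 -2.23] [ 0.79 -1.46 -0.62]
```

{"api": "play_rows", "payload": {
  "rows": [
    [[2.84,1.48,-1.07,0.98,-1.83,-0.78],[2.84,1.48,-1.07,0.98,-1.83,-0.78],[2.84,1.48,-1.07,0.98,-1.83,-0.78],[2.84,1.48,-1.07,0.98,-1.83,-0.78],[0,0,0,0,0,0]]
  ]
}}

```text
time: 2.1
ee_pos: [0.5593, 0.1774, 0.2035]
tcp_rot: [[-0.408, 0.696, 0.592], [0.913, 0.309, 0.266], [0.003, 0.649, -0.761]]
wrist_force: [-0.7, -0.2, -0.8]
finger_gap: 0.0853
```

```bash
python3 - <<'E'
from h import *
snap('wrist','w2');snap('side','s2')
go('B',.09);go('B',0)
a=cv2.imread('pics/w2.png');b=cv2.imread('pics/s2.png')
b=cv2.resize(b[60:200,200:420],None,fx=2.5,fy=2.5,interpolation=cv2.INTER_CUBIC)
a=cv2.resize(a,None,fx=.625,fy=.625)
c=np.zeros((600,550,3),np.uint8);c[:350]=b;c[350:,:400]=a
cv2.imwrite('pics/m2.png',c)
E
```

```text
d [-0.11 -0.74 -0.2 ] w [-0.3  0.5 -0.1] n 1 per [-0.11 -0.74 -0.2 ] [-0.31  0.48 -0.05]
d [ 5.17  1.62 -7.09] w [-0.3  0.5 -0.1] n 2 per [ 2.59  0.81 -3.55] [-0.15  0.24 -0.03]
```

View pics/m2.png

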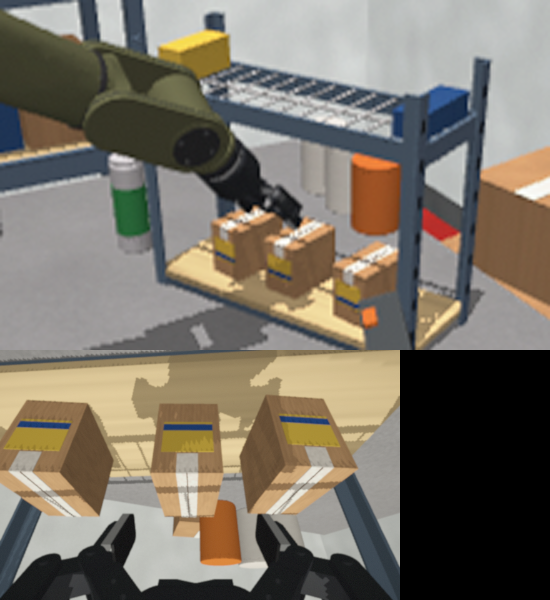

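The gripper is in front of carton B, clear of the wire deck, with the carton about centred between the fingers (wrist view centre ~(189,450) against finger mid ~195). I'll descend and grip.

{"api": "play_rows", "payload": {
  "rows": [
    [[0.4,-0.4,-0.7,-0.3,0.5,0],[1.2,0.5,-1.6,0,0,0],[1.2,0.5,-1.6,0,0,0],[1.2,0.5,-1.6,0,0,0],[1.2,0.5,-1.6,0,0,0],[0,0,0,0,0,0]]
  ]
}}

```text
time: 2.8
ee_pos: [0.6102, 0.1932, 0.1384]
tcp_rot: [[-0.41, 0.694, 0.591], [0.912, 0.313, 0.265], [-0.002, 0.648, -0.762]]
wrist_force: [0.5, 0.5, 0.5]
finger_gap: 0.0856
```

```bash
python3 - <<'E'
from h import *
go('B',0);print(robot.read_state()['wrist_force'])
E
```

```text
d [-0.01 -0.07 -0.4 ] w [-0.1  0.4 -0.2] n 1 per [-0.01 -0.07 -0.4 ] [-0.07  0.38 -0.21]
[0.48141604 0.47569632 0.52555299]
```

{"api": "play_rows", "payload": {
  "rows": [
    [[0,-0.1,-0.4,0,0.4,0],[0,0,0,0,0,0],[0,0,0,0,0,0],[0,0,0,0,0,0],[0,0,0,0,0,0],[0,0,0,0,0,0]]
  ],
  "jaw": 0,
  "force": 50
}}

```text
time: 3.4
ee_pos: [0.6094, 0.1912, 0.1388]
tcp_rot: [[-0.409, 0.696, 0.59], [0.912, 0.312, 0.265], [-0.0, 0.647, -0.763]]
wrist_force: [0.3, 0.4, -1.1]
finger_gap: 0.0596
```

{"api": "play_rows", "payload": {
  "rows": [
    [[0,0,0.8,0,0,0],[0,0,0.8,0,0,0],[0,0,0,0,0,0],[0,0,0,0,0,0]]
  ]
}}

```text
time: 3.8
ee_pos: [0.6094, 0.1911, 0.1566]
tcp_rot: [[-0.409, 0.695, 0.591], [0.912, 0.312, 0.265], [-0.0, 0.647, -0.762]]
wrist_force: [0.2, 0.5, -1.0]
finger_gap: 0.0596
```

B weighs about 1 N, so it's empty. I'll put it back.

{"api": "play_rows", "payload": {
  "rows": [
    [[0,0,-0.7,0,0,0],[0,0,-0.6,0,0,0],[0,0,-0.4,0,0,0],[0,0,0,0,0,0]]
  ]
}}

```text
time: 4.2
ee_pos: [0.6089, 0.1911, 0.1373]
tcp_rot: [[-0.409, 0.696, 0.589], [0.912, 0.312, 0.265], [0.0, 0.646, -0.763]]
wrist_force: [0.4, -0.2, -0.9]
finger_gap: 0.0596
```

{"api": "play_rows", "payload": {
  "rows": [
    [[0,0,0,0,0,0],[0,0,0,0,0,0],[0,0,0,0,0,0],[0,0,0,0,0,0],[0,0,0,0,0,0]]
  ],
  "jaw": 1
}}

```text
time: 4.7
ee_pos: [0.6097, 0.1911, 0.1379]
tcp_rot: [[-0.409, 0.695, 0.591], [0.913, 0.312, 0.264], [-0.0, 0.647, -0.762]]
wrist_force: [0.1, 0.3, -0.5]
finger_gap: 0.0853
```

```bash
python3 - <<'E'
from h import *
go('B',.09);s=robot.read_state();print(s['wrist_force'],s['finger_gap'],s['ee_pos'])
go('C',.09)
E
```

```text
d [-5.24 -2.21  6.54] w [-0.1  0.3 -0.1] n 2 per [-2.62 -1.1   3.27] [-0.06  0.16 -0.07]
[ 0.10104352  0.28191717 -0.48357671] 0.0853005602814685 [0.60969562 0.19112978 0.13793345]
d [ -0.14 -14.21   6.54] w [-0.1  0.3 -4.1] n 4 per [-0.03 -3.55  1.63] [-0.03  0.08 -1.03]
```

{"api": "play_rows", "payload": {
  "rows": [
    [[-1.05,-0.45,1.3,0,0,0],[-1.3,-0.6,1.65,0,0,0],[-1.4,-0.6,1.75,0,0,0],[-1.45,-0.6,1.8,0,0,0],[1.2,-3.0,0,0,0,-1],[1.3,-3.0,0,0,0,-1],[1.3,-3.0,0,0,0,-1],[1.3,-3.0,0,0,0,-1]]
  ]
}}

```text
time: 5.5
ee_pos: [0.6069, 0.0476, 0.2084]
tcp_rot: [[-0.349, 0.711, 0.611], [0.937, 0.267, 0.225], [-0.003, 0.651, -0.759]]
wrist_force: [0.7, -0.1, -0.1]
finger_gap: 0.0851
```

```bash
python3 - <<'E'
from h import *
go('C',.09);go('C',.0)
snap('wrist','w3')
E
```

```text
d [ 0.14  0.15 -0.51] w [-0.1  0.6 -0.4] n 1 per [ 0.14  0.15 -0.51] [-0.06  0.65 -0.42]
d [ 5.57  2.12 -7.41] w [-0.1  0.6 -0.4] n 3 per [ 1.86  0.71 -2.47] [-0.02  0.22 -0.14]
```

View pics/w3.png

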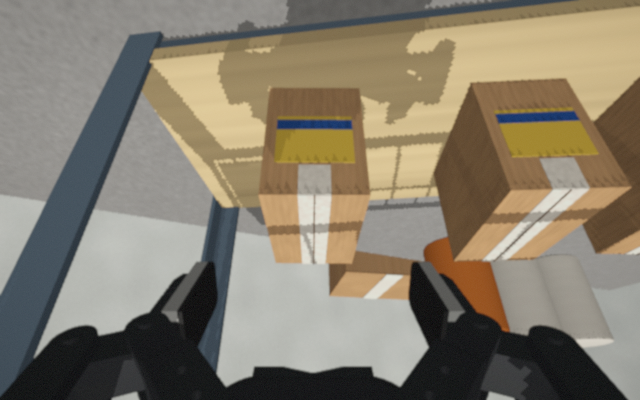

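Carton C is centred (its top edge spans 261-369 px, against a finger mid of ~313) and aligned, so I'll descend.

{"api": "play_rows", "payload": {
  "rows": [
    [[1.1,0.45,-1.5,0,0.3,-0.2],[1.1,0.45,-1.5,0,0.3,-0.2],[1.1,0.4,-1.5,0,0,0],[1.1,0.4,-1.4,0,0,0],[1.1,0.4,-1.4,0,0,0],[0,0,-0.2,0,0,0],[0,0,0,0,0,0]]
  ]
}}

```text
time: 6.25
ee_pos: [0.6681, 0.0625, 0.1354]
tcp_rot: [[-0.332, 0.716, 0.614], [0.943, 0.256, 0.211], [-0.006, 0.65, -0.76]]
wrist_force: [0.1, -0.2, 0.1]
finger_gap: 0.0856
```

{"api": "play_rows", "payload": {
  "rows": [
    [[0,0,0,0,0,0],[0,0,0,0,0,0],[0,0,0,0,0,0],[0,0,0,0,0,0],[0,0,0,0,0,0]]
  ],
  "jaw": 0,
  "force": 60
}}

```text
time: 6.75
ee_pos: [0.6655, 0.0648, 0.1374]
tcp_rot: [[-0.337, 0.716, 0.611], [0.942, 0.257, 0.217], [-0.001, 0.649, -0.761]]
wrist_force: [1.8, 0.4, -4.6]
finger_gap: 0.0594
```

{"api": "play_rows", "payload": {
  "rows": [
    [[0,0,0.8,0,0,0],[0,0,0.8,0,0,0],[0,0,0,0,0,0],[0,0,0,0,0,0]]
  ]
}}

```text
time: 7.15
ee_pos: [0.6617, 0.0645, 0.1496]
tcp_rot: [[-0.338, 0.723, 0.603], [0.941, 0.258, 0.218], [0.002, 0.641, -0.767]]
wrist_force: [-0.7, 0.2, -6.9]
finger_gap: 0.0594
```

C is the full one (about 6.5 N). I'll bring it out.

```bash
cat >> h.py <<'E'
def put(c,bottom,phi,tau=40):
    f=np.array([np.cos(np.radians(phi)),np.sin(np.radians(phi)),0])
    return plan(np.array([c[0],c[1],bottom+.1074])-.0364*f,phi,tau,0)
E
python3 - <<'E'
from h import *
put((.51,.012),.075,20)
put((.39,-.10),.11,0)
E
```

```text
d [-18.59  -6.5    3.28] w [-0.1 -0.2  0.3] n 5 per [-3.72 -1.3   0.66] [-0.02 -0.03  0.05]
d [-30.81 -16.45   6.78] w [ -0.1  -0.1 -19.7] n 8 per [-3.85 -2.06  0.85] [-0.01 -0.02 -2.47]
```

{"api": "play_rows", "payload": {
  "rows": [
    [[0,0,1.2,0,0,0],[-1.5,-0.6,0.6,0,0,0],[-2.2,-0.8,0.2,0,0,0],[-2.5,-0.9,0.2,0,0,0],[-2.5,-0.9,0.3,0,0,0],[-2.5,-0.9,0.3,0,0,0],[-2.5,-0.9,0.3,0,0,0],[-2.5,-0.9,0.4,0,0,0]]
  ]
}}

```text
time: 7.95
ee_pos: [0.4932, 0.0048, 0.1809]
tcp_rot: [[-0.341, 0.727, 0.596], [0.94, 0.261, 0.219], [0.004, 0.635, -0.772]]
wrist_force: [-0.5, 0.5, -6.8]
finger_gap: 0.0596
```

```bash
python3 - <<'E'
from h import *
put((.39,-.10),.11,0)
s=robot.read_state();print(s['ee_pos'],s['wrist_force'],s['finger_gap'])
E
```

```text
d [-13.96 -10.48   3.65] w [ -0.1  -0.6 -19.9] n 4 per [-3.49 -2.62  0.91] [-0.03 -0.15 -4.99]
[0.49318956 0.00476699 0.1808927 ] [-0.47196768  0.48588195 -6.84979725] 0.05963261171307356
```

{"api": "play_rows", "payload": {
  "rows": [
    [[-2.3,-1.7,0.6,0,-0.1,-3.3],[-2.3,-1.7,0.6,0,-0.1,-3.3],[-2.3,-1.8,0.6,0,-0.1,-3.3],[-2.3,-1.8,0.6,0,-0.1,-3.3],[-2.3,-1.8,0.6,0,-0.1,-3.3],[-2.3,-1.7,0.7,0,-0.1,-3.3],[0,0,0,0,0,0]]
  ]
}}

```text
time: 8.65
ee_pos: [0.3447, -0.103, 0.214]
tcp_rot: [[0.01, 0.77, 0.638], [1.0, -0.006, -0.009], [-0.003, 0.638, -0.77]]
wrist_force: [0.7, -1.4, -6.7]
finger_gap: 0.0594
```

```bash
python3 - <<'E'
from h import *
s=robot.read_state();print(s['ee_pos'],s['wrist_force'],s['finger_gap'])
put((.391,-.318),.10,-22.8)
snap('side','s4');snap('scene','o4')
b=cv2.imread('pics/s4.png');a=cv2.imread('pics/o4.png')
A=cv2.resize(b[100:330,150:400],None,fx=2,fy=2,interpolation=cv2.INTER_CUBIC)
B=cv2.resize(a[80:310,320:470],None,fx=2,fy=2,interpolation=cv2.INTER_CUBIC)
cv2.imwrite('pics/m4.png',np.hstack([A,B]))
E
```

```text
[ 0.34468173 -0.10300478  0.21398012] [ 0.65197734 -1.43313079 -6.72677773] 0.059373094698240675
d [  1.28 -20.09  -0.66] w [  0.1  -0.4 -22.2] n 5 per [ 0.26 -4.02 -0.13] [ 0.02 -0.08 -4.44]
```

View pics/m4.png

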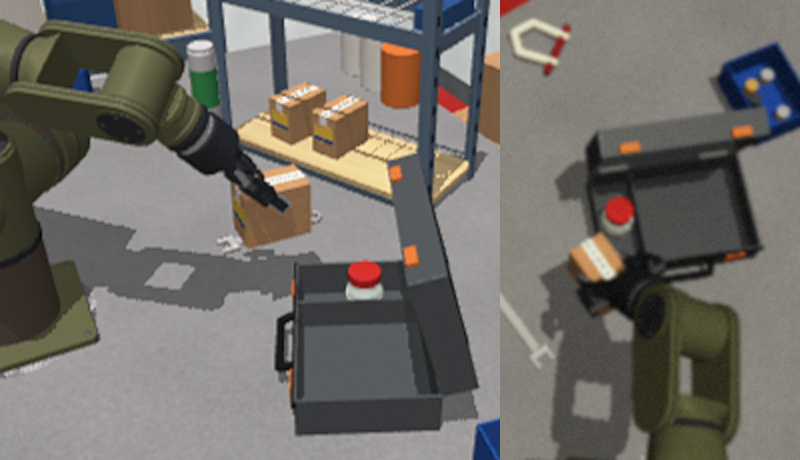

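The carton is held nearly upright and the two empties still stand on the shelf. The case and jar are as before. Next I'll move over the bay.

{"api": "play_rows", "payload": {
  "rows": [
    [[0.1,-2.9,0,0,0,-3.2],[0.1,-2.9,-0.1,0,0,-3.2],[0.2,-2.9,-0.1,0,0,-3.2],[0.2,-2.9,-0.1,0,0,-3.2],[0.2,-2.9,-0.1,0,0,-3.2],[0.2,-2.8,-0.1,0,0,-3.2],[0.3,-2.8,-0.1,0,-0.4,-3],[0,0,0,0,0,0]]
  ]
}}

```text
time: 9.55
ee_pos: [0.3629, -0.3052, 0.1989]
tcp_rot: [[0.382, 0.713, 0.588], [0.924, -0.303, -0.234], [0.011, 0.633, -0.774]]
wrist_force: [0.7, 0.3, -10.3]
finger_gap: 0.0593
```

```bash
python3 - <<'E'
from h import *
s=robot.read_state();print(s['ee_pos'],s['wrist_force'],s['finger_gap'])
put((.391,-.318),.004,-22.8)
snap('side','s5');snap('scene','o5')
b=cv2.imread('pics/s5.png')
cv2.imwrite('pics/m5.png',cv2.resize(b[140:330,200:400],None,fx=3,fy=3,interpolation=cv2.INTER_CUBIC))
E
```

```text
[ 0.36286558 -0.30524869  0.198874  ] [  0.66634929   0.28627201 -10.3450983 ] 0.05926118395617002
d [-0.54  0.14 -8.75] w [-0.9 -0.4 -0.3] n 2 per [-0.27  0.07 -4.37] [-0.44 -0.22 -0.16]
```

View pics/m5.png

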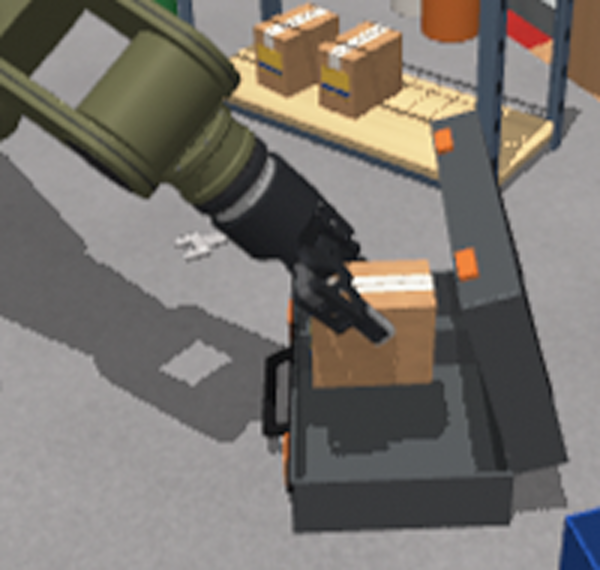

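The carton hangs upright over the bay (about (372,335) in the crop) and clear of the lid, so I'll lower it.

{"api": "play_rows", "payload": {
  "rows": [
    [[-0.2,0.1,-1.5,-0.3,-0.2,-0.1],[-0.2,0,-2,-0.3,-0.2,-0.1],[-0.1,0,-2,-0.3,0,0],[0,0,-1.3,0,0,0],[0,0,-0.7,0,0,0],[0,0,0,0,0,0]]
  ]
}}

```text
time: 10.25
ee_pos: [0.3598, -0.295, 0.1177]
tcp_rot: [[0.371, 0.714, 0.594], [0.929, -0.288, -0.234], [0.004, 0.639, -0.77]]
wrist_force: [-0.0, -0.0, -7.0]
finger_gap: 0.0591
```

```bash
python3 - <<'E'
from h import *
s=robot.read_state();print(s['ee_pos'],s['wrist_force'],s['finger_gap'])
put((.391,-.318),.004,-22.8)
E
```

```text
[ 0.35975041 -0.2949998   0.11769355] [-0.03069942 -0.03463931 -6.98674066] 0.0590609227023957
d [-0.23 -0.89 -0.63] w [-0.3 -0.2 -1. ] n 1 per [-0.23 -0.89 -0.63] [-0.31 -0.21 -1.03]
```

{"api": "play_rows", "payload": {
  "rows": [
    [[-0.2,-0.9,0,-0.3,-0.2,-1],[0,0,-0.3,0,0,0],[0,0,-0.3,0,0,0],[0,0,0,0,0,0]]
  ]
}}

```text
time: 10.65
ee_pos: [0.3589, -0.3045, 0.1129]
tcp_rot: [[0.386, 0.705, 0.594], [0.922, -0.294, -0.251], [-0.002, 0.645, -0.764]]
wrist_force: [0.4, -0.0, -8.1]
finger_gap: 0.0597
```

{"api": "play_rows", "payload": {
  "rows": [
    [[0,0,-0.2,0,0,0],[0,0,-0.1,0,0,0],[0,0,0,0,0,0]]
  ]
}}

```text
time: 10.95
ee_pos: [0.3597, -0.3056, 0.1117]
tcp_rot: [[0.386, 0.704, 0.596], [0.922, -0.292, -0.253], [-0.003, 0.648, -0.762]]
wrist_force: [0.1, 0.9, -7.1]
finger_gap: 0.0596
```

{"api": "play_rows", "payload": {
  "rows": [
    [[0,0,-0.25,0,0,0],[0,0,-0.15,0,0,0],[0,0,0,0,0,0]]
  ]
}}

```text
time: 11.25
ee_pos: [0.3614, -0.3073, 0.1115]
tcp_rot: [[0.386, 0.701, 0.6], [0.923, -0.289, -0.255], [-0.005, 0.652, -0.758]]
wrist_force: [-0.4, 0.1, -7.1]
finger_gap: 0.0595
```

{"api": "play_rows", "payload": {
  "rows": [
    [[0,0,-0.2,0,0,0],[0,0,-0.1,0,0,0],[0,0,0,0,0,0]]
  ]
}}

```text
time: 11.55
ee_pos: [0.3627, -0.3086, 0.1112]
tcp_rot: [[0.385, 0.698, 0.603], [0.923, -0.286, -0.257], [-0.007, 0.656, -0.755]]
wrist_force: [-1.1, 0.4, -5.1]
finger_gap: 0.0593
```

Contact has begun, so I'll release.

{"api": "play_rows", "payload": {
  "rows": [
    [[0,0,-0.2,0,0,0],[0,0,0,0,0,0]]
  ]
}}

```text
time: 11.75
ee_pos: [0.3637, -0.3095, 0.1111]
tcp_rot: [[0.384, 0.697, 0.606], [0.923, -0.284, -0.258], [-0.008, 0.658, -0.753]]
wrist_force: [-1.4, 0.5, -6.6]
finger_gap: 0.0594
```

{"api": "play_rows", "payload": {
  "rows": [
    [[0,0,0,0,0,0],[0,0,0,0,0,0],[0,0,0,0,0,0],[0,0,0,0,0,0],[0,0,0,0,0,0]]
  ],
  "jaw": 1
}}

```text
time: 12.25
ee_pos: [0.3656, -0.313, 0.1153]
tcp_rot: [[0.388, 0.692, 0.609], [0.922, -0.282, -0.266], [-0.012, 0.664, -0.747]]
wrist_force: [0.2, -1.4, -0.1]
finger_gap: 0.0856
```

```bash
python3 - <<'E'
from h import *
s=robot.read_state();print(s['ee_pos'],s['wrist_force'],s['finger_gap'])
R=s['tcp_rot'];print('back 10cm',(-10*R[:,2]).round(2))
snap('side','s6');snap('wrist','w6')
b=cv2.imread('pics/s6.png')
cv2.imwrite('pics/m6.png',cv2.resize(b[160:330,230:400],None,fx=3,fy=3,interpolation=cv2.INTER_CUBIC))
E
```

```text
[ 0.36557771 -0.31301284  0.11528998] [ 0.15551136 -1.44746355 -0.10399589] 0.08559843243851767
back 10cm [-6.09  2.66  7.47]
```

View pics/m6.png

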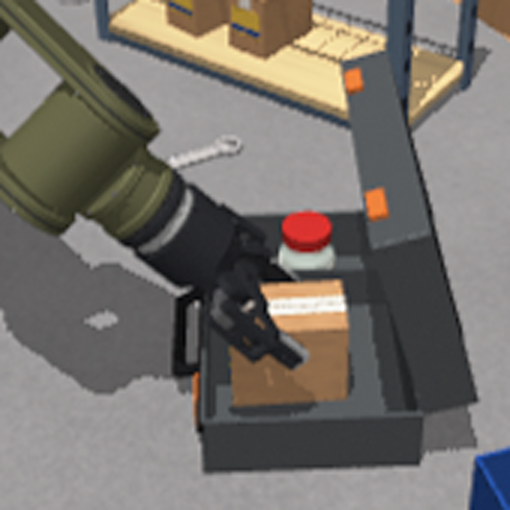

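The carton stands flat in the big compartment and the lid is untouched. I'll back off along the tool axis, then rise and go over behind the lid.

{"api": "play_rows", "payload": {
  "rows": [
    [[-0.6,0.25,0.75,0,0,0],[-1.2,0.5,1.5,0,0,0],[-1.5,0.65,1.9,0,0,0],[-1.8,0.8,2.3,0,0,0],[-1.5,0.7,3,0,0,0],[-0.5,0.2,4,0,0,0],[0,0,4,0,0,0],[0,0,4,0,0,0]]
  ]
}}

```text
time: 13.15
ee_pos: [0.289, -0.2758, 0.3267]
tcp_rot: [[0.389, 0.699, 0.601], [0.921, -0.293, -0.256], [-0.003, 0.653, -0.758]]
wrist_force: [0.3, -0.3, -0.5]
finger_gap: 0.0853
```

```bash
cat >> h.py <<'E'
Co=np.array([.423,-.292,0]);XC=np.array([.922,-.388,0])
def tip(xc,z,y=0.): return Co+xc*XC+y*np.array([.388,.922,0])+[0,0,z]
E
python3 - <<'E'
from h import *
s=robot.read_state();print(s['ee_pos'],s['wrist_force'],s['finger_gap'])
plan(tip(.13,.33),-22.8,0,.073)
E
```

```text
[ 0.28904359 -0.27577169  0.32667589] [ 0.28232668 -0.26165832 -0.500381  ] 0.08525310473270921
d [25.38 -6.67  7.63] w [16.  37.5  0. ] n 7 per [ 3.63 -0.95  1.09] [2.28 5.36 0.  ]
```

{"api": "play_rows", "payload": {
  "rows": [
    [[0,0,3,2.3,5.4,0],[1,-0.3,3,2.3,5.4,0],[3,-0.8,2,2.3,5.4,0],[4,-1.1,0.5,2.3,5.4,0],[4.3,-1.1,0,2.3,5.4,0],[4.3,-1.1,0,2.3,5.4,0],[4.3,-1.1,0,2.3,5.4,0],[4.3,-1.1,0,0,0,0]]
  ],
  "jaw": 0
}}

```text
time: 13.95
ee_pos: [0.5486, -0.3432, 0.4277]
tcp_rot: [[0.389, 0.921, -0.019], [0.921, -0.39, -0.015], [-0.021, -0.011, -1.0]]
wrist_force: [-0.5, -1.1, -0.1]
finger_gap: -0.0003
```

```bash
python3 - <<'E'
from h import *
s=robot.read_state();print(s['ee_pos'],s['wrist_force'],s['finger_gap'])
plan(tip(.13,.33),-22.8,0,.073);plan(tip(.13,.215),-22.8,0,.073)
th=np.radians([69,60,50,40,30,20,10,0]);r=.16
p=np.c_[-r*np.cos(th)+.045*np.sin(th)+.09+.011,r*np.sin(th)+.045*np.cos(th)+.06];print(p.round(3))
print('world steps cm',(np.diff(p,axis=0)@np.array([[.922,-.388,0],[0,0,1]])*100).round(1))
E
```

```text
[ 0.5485616  -0.34323366  0.42766743] [-0.48304591 -1.11153351 -0.10688102] -0.00026489157984083833
d [-0.57  0.08 -2.47] w [ 0.9 -1.1  0.1] n 1 per [-0.57  0.08 -2.47] [ 0.88 -1.06  0.13]
d [ -0.57   0.08 -13.97] w [ 0.9 -1.1  0.1] n 4 per [-0.14  0.02 -3.49] [ 0.22 -0.26  0.03]
[[ 0.086  0.225]
 [ 0.06   0.221]
 [ 0.033  0.211]
 [ 0.007  0.197]
 [-0.015  0.179]
 [-0.034  0.157]
 [-0.049  0.132]
 [-0.059  0.105]]
world steps cm [[-2.4  1.  -0.4]
 [-2.5  1.1 -1. ]
 [-2.3  1.  -1.4]
 [-2.1  0.9 -1.8]
 [-1.7  0.7 -2.2]
 [-1.4  0.6 -2.5]
 [-0.9  0.4 -2.7]]
```

{"api": "play_rows", "payload": {
  "rows": [
    [[-0.1,0,-3.2,0.4,-0.5,0],[0,0,-3.4,0.4,-0.5,0],[0,0,-3.4,0,0,0],[0,0,-3.4,0,0,0],[0,0,0,0,0,0]]
  ]
}}

```text
time: 14.45
ee_pos: [0.5548, -0.3436, 0.2843]
tcp_rot: [[0.385, 0.923, -0.003], [0.923, -0.385, 0.003], [0.001, -0.003, -1.0]]
wrist_force: [-0.4, 0.6, -1.4]
finger_gap: 0.0
```

{"api": "play_rows", "payload": {
  "rows": [
    [[-1.3,0.5,0,0,0,0],[-1.3,0.5,0,0,0,0],[-1.0,0.4,0,0,0,0],[-1.0,0.4,0,0,0,0],[-0.8,0.35,-0.1,0,0,0],[-0.8,0.35,-0.15,0,0,0]]
  ]
}}

```text
time: 15.05
ee_pos: [0.4935, -0.3193, 0.2887]
tcp_rot: [[0.385, 0.923, 0.008], [0.923, -0.385, -0.003], [0.0, 0.009, -1.0]]
wrist_force: [2.5, -0.5, -0.0]
finger_gap: 0.0
```

```bash
cat >> h.py <<'E'
def rep():
    s=robot.read_state();t=s['ee_pos']+.073*s['tcp_rot'][:,2]-Co
    print('tip xc %.3f yc %.3f z %.3f'%(t@XC,t@np.array([.388,.922,0]),t[2]),s['wrist_force'].round(1),s['time'])
E
python3 -c "
from h import *
rep()"
```

```text
tip xc 0.076 yc 0.002 z 0.216 [ 2.5 -0.5 -0. ] 15.05
```

{"api": "play_rows", "payload": {
  "rows": [
    [[-1.2,0.5,-0.2,0,0,0],[-1.2,0.5,-0.2,0,0,0],[-1.2,0.55,-0.5,0,0,0],[-1.2,0.5,-0.5,0,0,0],[-1.2,0.5,-0.6,0,0,0],[-1.2,0.5,-0.7,0,0,0]]
  ]
}}

```text
time: 15.65
ee_pos: [0.419, -0.2881, 0.2663]
tcp_rot: [[0.385, 0.923, 0.017], [0.923, -0.385, -0.01], [-0.003, 0.02, -1.0]]
wrist_force: [1.7, -0.8, 0.2]
finger_gap: -0.0002
```

```bash
python3 -c "
from h import *
rep()"
```

```text
tip xc -0.004 yc 0.002 z 0.193 [ 1.7 -0.8  0.2] 15.65
```

{"api": "play_rows", "payload": {
  "rows": [
    [[-0.9,0.4,-0.9,0,0,0],[-0.9,0.4,-1.0,0,0,0],[-0.8,0.35,-1.1,0,0,0],[-0.7,0.3,-1.1,0,0,0],[-0.6,0.25,-1.2,0,0,0],[-0.5,0.2,-1.2,0,0,0]]
  ]
}}

```text
time: 16.25
ee_pos: [0.3715, -0.2674, 0.2015]
tcp_rot: [[0.385, 0.923, 0.021], [0.923, -0.385, -0.013], [-0.004, 0.024, -1.0]]
wrist_force: [1.0, 0.5, 1.5]
finger_gap: 0.0001
```

```bash
python3 -c "
from h import *
rep()"
```

```text
tip xc -0.055 yc 0.002 z 0.128 [1.  0.5 1.5] 16.25
```

{"api": "play_rows", "payload": {
  "rows": [
    [[0,0,-0.8,0,0,0],[0,0,-0.8,0,0,0],[0,0,-0.8,0,0,0],[0,0,-0.5,0,0,0],[0,0,-0.5,0,0,0]]
  ]
}}

```text
time: 16.75
ee_pos: [0.3709, -0.2674, 0.1773]
tcp_rot: [[0.384, 0.923, 0.007], [0.923, -0.384, -0.003], [-0.0, 0.008, -1.0]]
wrist_force: [-16.6, 13.4, 35.3]
finger_gap: 0.0001
```

{"api": "play_rows", "payload": {
  "rows": [
    [[0,0,-0.5,0,0,0],[0,0,-0.5,0,0,0],[0,0,-0.5,0,0,0]]
  ]
}}

```text
time: 17.05
ee_pos: [0.3717, -0.268, 0.1773]
tcp_rot: [[0.382, 0.924, -0.004], [0.924, -0.382, 0.004], [0.003, -0.005, -1.0]]
wrist_force: [-15.0, 12.6, 34.4]
finger_gap: 0.0002
```

```bash
python3 -c "
from h import *
rep()"
```

```text
tip xc -0.057 yc 0.002 z 0.104 [-15.   12.6  34.4] 17.05
```

The lid is at a firm stop with the tip at z = 0.104 m (0.105 expected when closed). I'll lift away and check.

{"api": "play_rows", "payload": {
  "rows": [
    [[0,0,1,0,0,0],[0,0,2,0,0,0],[0,0,4,0,0,0],[0,0,4,0,0,0],[-1,2,4,0,0,0],[-1,4,3,0,0,0],[-1,4,0,0,0,0],[0,0,0,0,0,0]]
  ]
}}

```text
time: 17.85
ee_pos: [0.3425, -0.1671, 0.3634]
tcp_rot: [[0.384, 0.923, 0.0], [0.923, -0.384, 0.004], [0.003, -0.001, -1.0]]
wrist_force: [-0.3, 0.1, -0.7]
finger_gap: 0.0002
```

```bash
python3 - <<'E'
from h import *
rep();snap('side','s9');snap('scene','o9')
b=cv2.imread('pics/s9.png');a=cv2.imread('pics/o9.png')
B=cv2.resize(b[100:340,220:490],None,fx=1.6,fy=1.6,interpolation=cv2.INTER_CUBIC)
A=cv2.resize(a[80:320,170:400+80][:, :],None,fx=1.25,fy=1.6,interpolation=cv2.INTER_CUBIC)
cv2.imwrite('pics/m9.png',np.hstack([B,A]))
E
```

```text
tip xc -0.123 yc 0.084 z 0.290 [-0.3  0.1 -0.7] 17.85
```

View pics/m9.png

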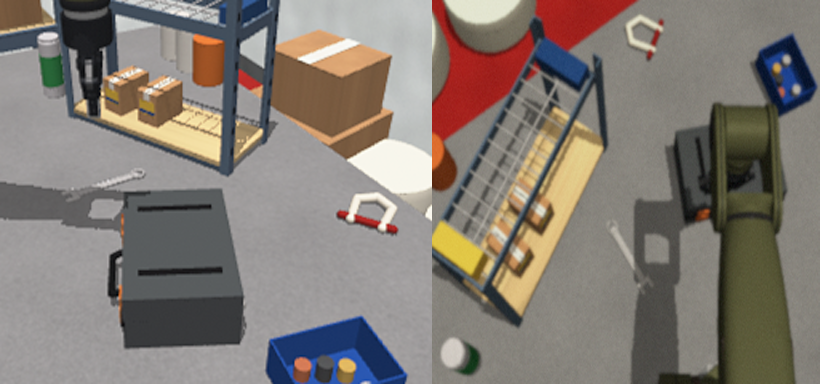

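The lid is flat shut, the empties stand on the shelf and the bystanders look unmoved. The gripper is clear, so I'm handing in.

```bash
python3 -c "
from cell import robot
print(robot.job_done())"
```

```text
the job is handed in; nothing more can be done
None
```

The full carton is upright in the case's big compartment with the lid closed, and the job was handed in at about 18 s of the 72 s. No verdict is reported on hand-in.

- **Finding the full carton:** I lifted the middle carton first; it weighed about 1 N, so it was empty and I put it back. The carton at the rack's -y end weighed about 7 N, so that was the full one. The third was never touched.
- **Placing it:** After I let go, the side picture showed it upright on the compartment floor, with the lid still open at about 1.2 rad. On touching down the tool tipped by about a degree, and the picture showed no lasting tilt.
- **Closing the lid:** I pushed it down slowly from behind until it stopped firmly. The fingertip was then at 0.104 m, against about 0.105 m expected for a closed lid. I pressed with about 35 N at that stop, well over the 1 to 4 N the lid needs but under the force limits. I had no direct reading of the lid angle.
- **Last checks:** The final pictures showed the lid flat, both empties standing on the shelf, and the wrench, can and bin apparently unmoved. The gripper touched nothing. The jar was hidden under the closed lid, so I last saw it in place just before closing. I judged all of these by eye and did not measure any shifts.

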